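# Refit and set the selector lever of a splined valve

## Task

The selector lever of the lab's rotary valve has come off and lies on the worktop. Slip its hub over the valve's upright splined shaft, work it round until the splines engage and it drops fully home on the shaft's collar, then turn it, shaft and all, until it points at the middle of the red mark on the valve's ring, and let go of it. Leave the timer and the two small cartons where they are.

Things in the scene. Friction and masses are not known exactly. Their poses are not given: they have to be found in the camera images.
- valve: White valve housing, 96 x 96 mm and 52 mm high, screwed to the worktop; dial and metal ring on top up to 60 mm. Origin on the axis of the upright splined shaft, at the housing's underside. The shaft turns about z, over half a turn each way, but is held by friction: it takes 0.25 N m (some 2.5 N at the lever's knob) and stays where it is left.
- seat (a point): Centre of the upper face of the shaft's round collar (44 mm across), 64 mm above the worktop: the lever's hub stands on it when fully home. Does not turn with the shaft.
- shaft_top (a point): On the shaft axis, 92 mm above the worktop, level with the hub's top when home. Six splines, 5.8 mm wide, 29 mm over tips, reach from 64 to 78 mm; above them a smooth round nose 21.8 mm in diameter to 104 mm, tapering to 13 mm at 110 mm. How the splines stand is not told and differs in every start; this point does not turn with the shaft.
- index_ring: Flat metal ring on top of the valve, 88 mm in diameter, fixed. Origin on the shaft axis, 58 mm above the worktop. Its x axis points at the middle of the red mark, which reaches from 30 to 64 mm off the axis, 12 mm wide, top 61.5 mm above the worktop.
- mark (a point): Point on the centre line of the red mark, 60 mm from the shaft axis, 61 mm above the worktop.
- lever_hub (a point): Centre of the lever's hub, half-way up, on the bore axis; x points along the arm to the knob, z up. Dark hexagonal hub, 42 mm across flats (two flats face the lever's +y and -y), 28 mm high. Lever 0.13 to 0.21 kg, mostly hub. This point stands 14 mm above the worktop at the start (lying flat), 92 mm when the hub rests on the spline tops, 78 mm when fully home.
- lever_bore (a point): Centre of the bore's mouth at the hub's underside. The bore goes right through: six inward teeth, tips on a 23 mm circle, one at the arm, with slots 8 mm wide between them. It slips over the round nose at any angle, rests on the spline tops and drops 14 mm by its own weight where the slots meet the splines: six angles 60 degrees apart, a few degrees wide. Home, it has about 5 degrees of play either way.
- lever_knob (a point): Middle of the black knob (18 mm in diameter, 22 mm high, upright) at the lever's end, 104 mm from the bore axis along the lever's x and 16 mm above the hub's centre. The arm between hub and knob is 14 mm wide and 10 mm thick, level with the middle of the hub.
- timer: White digital timer, 64 x 66 x 19 mm; loose bystander; origin at the centre of its underside; leave it alone
- strip_box: White and violet carton, 48 x 63 x 37 mm; loose bystander; origin at the centre of its underside; leave it alone
- swab_box: White and orange carton, 61 x 57 x 53 mm; loose bystander; origin at the centre of its underside; leave it alone
Mind the look-alikes: they are no part of the job. Of the things that look like the valve, the larger one is meant.

How it is judged:
By the outcome, as a careful person would: the job done as asked, in the order asked, and still so for the second after the job is handed in, with the robot touching nothing.
It also fails if it takes over 72 s, if anything falls off the work surface, if the arm or the gripper's body presses on something with over 40 N, if the wrist force passes 120 N, or if a joint passes its speed limit or range.

## Robot

A 6-joint arm with a two-finger parallel gripper is mounted at the origin on a cart in front of the work surface, level with it; the furniture and walls round the work are solid. World frame = base frame: x ahead of the robot, y to its left, z up, the work surface at z = 0. Lengths are in m, angles in degrees, forces in N, time in s.
With the tool pointing down it reaches from about 0.325 to 0.85 m from the base axis. Payload 4.4 kg.
Tool frame: the origin (TCP) lies on the centre line of the jaws, within the pads' length; the fingertips stand 14 mm ahead of it and the grasp point (between the pads) lies 5 mm behind it; z points along the fingers, y is the direction in which the jaws open and shut (so a half turn about z gives the same grasp; the last joint's range is limited). The gripper opens to 94 mm and grips with 3 to 60 N. Pads are 16 mm wide; open, the fingers measure 119 mm over their backs; the gripper's body (75 mm by 177 mm) begins 78 mm behind the grasp point.
Start: joints at [54.746, 11.837, 88.321, -0, 79.842, -8.623], TCP at [0.258, 0.514, 0.219] pointing down, gripper open.
Joint ranges: [-156.59, 156.59], [-49.26, 127.26], [12.9, 141.05], [-63.56, 243.56], [4.71, 150.69], [-161.64, 161.64]. Speed limits (degrees/s): [159.86, 159.86, 180, 180, 180, 180].

## Interface

Orientations are given as [roll, pitch, yaw] about the fixed x, y, z axes, in that order (R = Rz(yaw) Ry(pitch) Rx(roll)).
In Python, from cell import manip, vision, job, nets gives the robot as it stands.
- The arm moves only by the shell command python3 -m pendant 'ROWS'. ROWS is JSON, a list that holds one entry, the list of rows, each a list of 5 numbers: the finger opening in cm, from 0 to 9.4, then the shift along the tool's x, y, z in cm, then the turn about the tool's z in rad. In form: [[[jaw, tx, ty, tz, yaw], ...]]. A call has 1 to 20 rows; each row shifts and turns the pose as measured when the row begins, along the tool's axes as they then stand; what a row does not reach is not made up. A row lasts 1/12 s, in which the tool goes at most 41.7 mm and 7.16 degrees, less where a joint would pass 70% of its speed; a pose out of reach is approached as far as the arm can. A call with a gripper value outside its range is refused whole. The fingers move at their own pace and stop on an object; the grip force is fixed at half the most. Time passes only in rows, so rows that do not move let the fingers close. It gives the time, the measured TCP pose, the force and the opening at its end, in the units of the state.
- manip.read_state(): the state, without advancing time (a new reading comes with each control period).
- vision.snapshot(name): name is "side" or "top"; returns a dict with "color" (400x640x3 uint8, red, green, blue), "z_map" (400x640 float32, m along the optical axis (not along the pixel's ray), 0 where there is no reading), "vertical_fov" (degrees; the focal length in pixels is half the picture's height over the tangent of half this angle, whatever the lens; pixels are square), "cx", "cy" (the principal point, pixels), "world_to_cam" (4x4, takes a point from world to camera coordinates). Camera axes: x right, y down, z forward; pixel columns grow to the right and rows downward; lengths in m; the calibration is good to about 2 mm. A picture is of the moment at which its call begins.
- job.finish_job(): hands the job in, once; it reports no verdict.
Trained networks look in a picture, given as the dict that the camera call returned (one of the last four; its "shot" number tells which), for a name from the list of things; names that differ only in an ending like _2 or _b are one class to them, and where a whole thing is asked for, a point or a joint stands for the part that bears it (a point fixed in the world has none). Each returns a list of dicts, best first, with "conf" (0 to 1); they miss things now and then, are a little off and sometimes report something else, mostly with a low value. They report only what shows in the picture. A call takes as long as a camera call. They do not tell look-alikes from the thing itself.
- nets.look_for(picture, query): "box" ([left, top, width, height] in pixels, round what is visible of it).
- nets.masks_of(picture, query): "region" (400x640 bool, what is visible of it) and "box" ([left, top, width, height] in pixels, round what is visible of it).
The state is a dict: "time_s": time; "joint_pos": joint angles; "dq": joint speeds; "effort": joint torques, N m; "eef_pos": TCP position; "tool_rot": TCP orientation; "contact_force": force on the tool from outside, world axes, zero at the start; "ft_torque": the same for the moment, N m; "finger_gap": opening from 0.0 (shut) to 1.0 (fully open).
Only numpy, scipy, OpenCV 4.12 (cv2) and the standard library are available. Lean on these libraries where they do the work, as an engineer would, in place of code of your own. Each camera call takes 0.05 s, during which the arm holds its last target.

## Working session

There is one attempt and no reset: what is moved stays moved. The work goes in short steps, Python scripts to look and compute and a shell command to move; the robot and the scene stay as the last step left them, time stands still between calls to the robot, and variables do not carry over. Pictures are saved under pics/ and viewed, and the job is handed in when it is done.

```bash
ls; mkdir -p pics; cat > h.py <<'E'
import numpy as np, cv2
from cell import manip, vision, job, nets
def snap(n): return vision.snapshot(n)
def f(p): return 200/np.tan(np.radians(p["vertical_fov"])/2)
def save(p,name,crop=None,s=1):
    im=p["color"][:,:,::-1]
    if crop: x,y,w,h=crop; im=im[y:y+h,x:x+w]
    cv2.imwrite("pics/"+name,cv2.resize(im,None,fx=s,fy=s,interpolation=cv2.INTER_CUBIC))
def ray(p,u,v):
    T=np.linalg.inv(p["world_to_cam"]); d=np.array([(u-p["cx"])/f(p),(v-p["cy"])/f(p),1.])
    return T[:3,3],T[:3,:3]@d
def onz(p,u,v,z):
    o,d=ray(p,u,v); return o+d*(z-o[2])/d[2]
def deproj(p,u,v):
    o,d=ray(p,u,v); return o+d*p["z_map"][int(round(v)),int(round(u))]
def cloud(p):
    T=np.linalg.inv(p["world_to_cam"]); v,u=np.mgrid[0:400,0:640]; z=p["z_map"]
    d=np.stack([(u-p["cx"])/f(p)*z,(v-p["cy"])/f(p)*z,z],-1)
    w=d@T[:3,:3].T+T[:3,3]; w[z<=0]=np.nan; return w
def proj(p,X):
    c=p["world_to_cam"][:3,:3]@np.array(X)+p["world_to_cam"][:3,3]
    return c[0]/c[2]*f(p)+p["cx"],c[1]/c[2]*f(p)+p["cy"]
E
python3 - <<'E'
from h import *
for n in("top","side"):
    p=snap(n); save(p,n+"0.png"); 
    T=np.linalg.inv(p["world_to_cam"]); print(n,T.round(3).tolist(),f(p),p["cx"],p["cy"])
    for q in("valve","lever_hub","lever_knob","timer","strip_box","swab_box","index_ring"):
        for r in nets.look_for(p,q): print(n,q,r["conf"],np.round(r["box"]))
print(manip.read_state())
E
```

```text
pics
top [[0.007, -0.981, 0.191, 0.344], [-1.0, -0.011, -0.019, 0.351], [0.021, -0.191, -0.981, 1.065], [0.0, 0.0, 0.0, 1.0]] 393.565930334479 323.5581772754219 200.14815074984173
top valve 0.87 [182. 188.  34.  28.]
top valve 0.85 [296. 220.  49.  45.]
top lever_hub 0.88 [245. 205.  53.  20.]
top lever_hub 0.35 [392. 206.  28.  32.]
top lever_knob 0.84 [248. 207.  52.  20.]
top lever_knob 0.46 [390. 208.  29.  28.]
top lever_knob 0.32 [309. 222.  35.  40.]
top timer 0.94 [392. 207.  30.  30.]
top timer 0.31 [298. 221.  49.  44.]
top strip_box 0.77 [307. 159.  28.  28.]
top swab_box 0.86 [415. 168.  31.  24.]
top index_ring 0.59 [307. 220.  37.  36.]
side [[0.964, -0.237, 0.119, 0.356], [-0.265, -0.853, 0.45, -0.264], [-0.005, -0.466, -0.885, 1.28], [0.0, 0.0, 0.0, 1.0]] 456.30159477707645 311.4435262651725 194.47935399914758
side valve 0.8 [267. 196.  41.  40.]
side valve 0.6 [282. 111.  25.  24.]
side valve 0.31 [336. 190.  22.  20.]
side lever_hub 0.86 [286. 154.  27.  42.]
side lever_knob 0.66 [285. 153.  23.  40.]
side timer 0.43 [270. 193.  31.  33.]
side strip_box 0.68 [335. 189.  20.  20.]
side swab_box 0.84 [356. 275.  33.  27.]
side index_ring 0.92 [274. 195.  24.  30.]
{'time_s': 0.8, 'joint_pos': array([ 5.47453277e+01,  1.18343871e+01,  8.83206524e+01, -1.83201416e-03,
        7.98405507e+01, -8.62181062e+00]), 'dq': array([ 0.05666657, -0.01480644, -0.05070553, -0.02710274, -0.00894161,
        0.04731304]), 'effort': array([ 1.04138140e-03, -3.70826948e+01, -2.81745833e+01,  7.00703566e-02,
        2.73599813e-02, -1.92237223e-05]), 'eef_pos': array([0.25777479, 0.51400051, 0.21948222]), 'tool_rot': array([1.79995910e+02, 2.44402456e-03, 1.53367461e+02]), 'contact_force': array([-0.21295086, -0.77821743, -0.35189306]), 'ft_torque': array([ 0.03531551, -0.01246753, -0.07330414]), 'finger_gap': 1.0046774731298163}
```

View pics/top0.png

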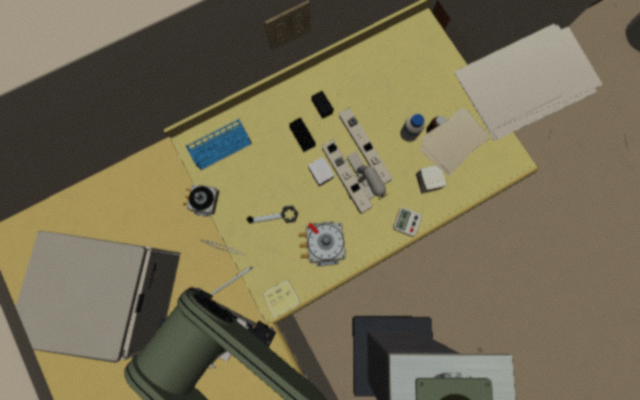

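View pics/side0.png

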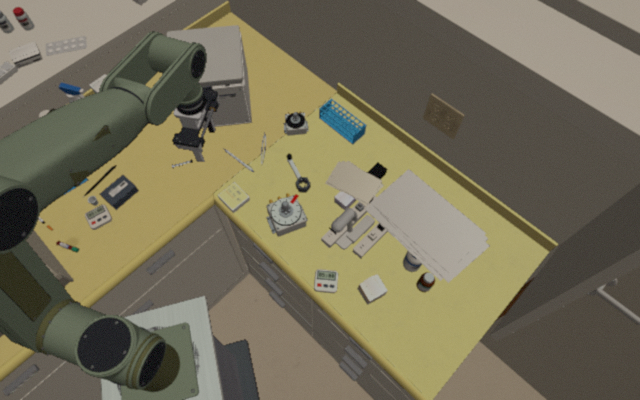

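```bash
python3 - <<'E'
from h import *
p=snap("top"); save(p,"topc.png",(225,145,200,130),4)
p=snap("side"); save(p,"sidec.png",(240,100,130,145),4)
E
```

```text
(no output)
```

View pics/topc.png

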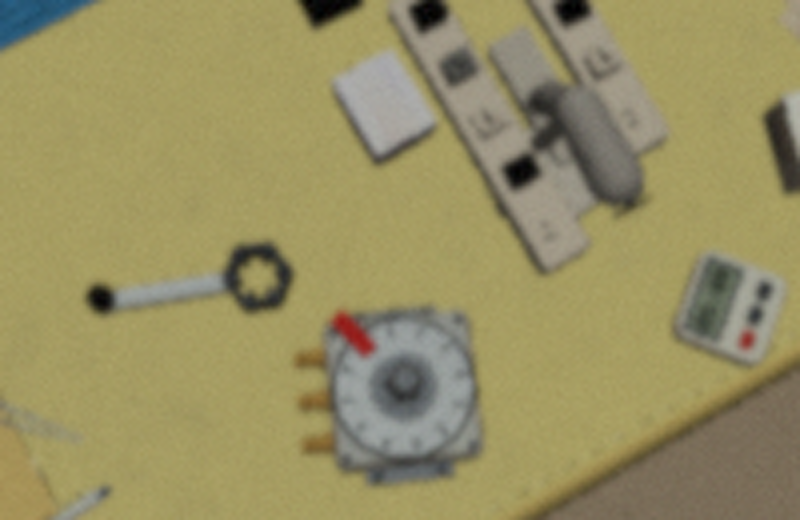

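View pics/sidec.png

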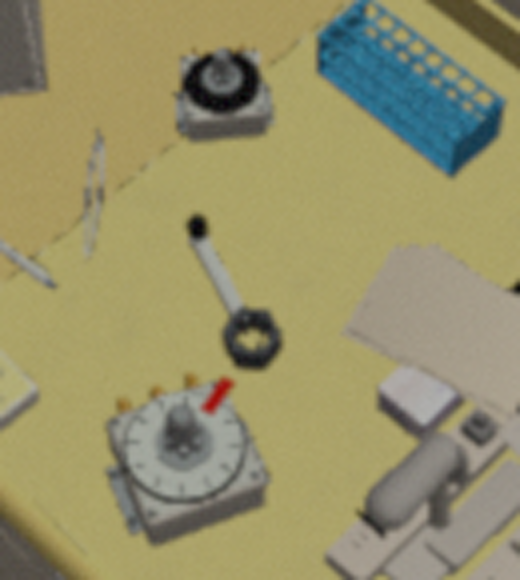

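Candidates, in top-view pixels: the valve could be (325,243), white and large, or (202,198), small with a black ring. I choose (325,243) as the larger one with the red mark. There is one lever, with its hub at (289,214) and knob at (250,219). The timer is at (407,222), and the cartons are at (321,171) and (431,179). The crops agree with this. Next I measure.

```bash
cat > meas.py <<'E'
from h import *
from scipy.optimize import least_squares
def red(p):
    c=p["color"].astype(int); return (c[...,0]>130)&(c[...,1]<80)&(c[...,2]<80)
def lever_dark(p,box):
    g=p["color"].max(2); m=np.zeros(g.shape,bool); x,y,w,h=box; m[y:y+h,x:x+w]=g[y:y+h,x:x+w]<90; return m
E
python3 - <<'E'
from meas import *
for n,lb,vb in(("top",(240,200,65,28),(296,218,52,50)),("side",(280,148,36,46),(262,188,50,50))):
    p=snap(n); W=cloud(p)
    T=np.linalg.inv(p["world_to_cam"])
    # table height check
    print(n,"table z near",np.nanmedian(W[225:235,260:280,2]) if n=="top" else np.nanmedian(W[175:190,262:275,2]))
    x,y,w,h=vb; v=W[y:y+h,x:x+w].reshape(-1,3); v=v[~np.isnan(v[:,0])]
    print("hist",np.histogram(v[:,2],[-.02,.02,.045,.055,.065,.075,.085,.095,.105,.115,.13])[0])
    t=v[(v[:,2]>.08)&(v[:,2]<.12)]; print("shaft",t.mean(0).round(4) if len(t) else 0,len(t))
    t=v[(v[:,2]>.048)]; print("house",t[:,:2].min(0).round(3),t[:,:2].max(0).round(3))
    r=red(p); r[:y]=0;r[y+h:]=0;r[:,:x]=0;r[:,x+w:]=0
    vv,uu=np.nonzero(r); P=np.array([onz(p,a,b,.0605) for a,b in zip(uu,vv)])
    print("red",len(P),P.mean(0).round(4)); 
    c=P[:,:2]-P[:,:2].mean(0); e=np.linalg.eigh(c.T@c)[1][:,1]; print("red axis deg",np.degrees(np.arctan2(e[1],e[0])), (c@e).min(),(c@e).max())
    m=lever_dark(p,lb); nl,lab,st,ce=cv2.connectedComponentsWithStats(m.astype(np.uint8))
    for i in range(1,nl):
        if st[i,4]>20:
            print("dark",st[i],ce[i].round(1),"z.014",onz(p,*ce[i],.014).round(4),"z.028",onz(p,*ce[i],.028).round(4), "z.03",onz(p,*ce[i],.030).round(4))
    x,y,w,h=lb; l=W[y:y+h,x:x+w].reshape(-1,3); l=l[l[:,2]>.008]; print("lever cloud",len(l),l.min(0).round(3),l.max(0).round(3))
E
```

```text
top table z near -0.0019572782089654073
hist [1089  124  344  910   38   20    3   17   45    0]
shaft [0.4306 0.326  0.1048] 69
house [0.381 0.275] [0.482 0.376]
red 46 [0.4674 0.3587 0.0605]
red axis deg -136.08712297287744 -0.013706008173178111 0.015513954375675874
dark [281 206  17  17 134] [289.  213.7] z.014 [0.5105 0.4235 0.014 ] z.028 [0.5083 0.4226 0.028 ] z.03 [0.508  0.4224 0.03  ]
dark [247 216   7   7  35] [250.  219.4] z.014 [0.494  0.5276 0.014 ] z.028 [0.492  0.5253 0.028 ] z.03 [0.4917 0.525  0.03  ]
lever cloud 346 [0.483 0.401 0.01 ] [0.531 0.534 0.044]
side table z near -0.002563805218060655
hist [1390  178  258  545   40   16    9   23   25    0]
shaft [0.4308 0.3215 0.1006] 64
house [0.381 0.272] [0.482 0.375]
red 25 [0.4659 0.3578 0.0605]
red axis deg -137.83076426911646 -0.014177134375196014 0.01521561419453315
dark [287 154   5   6  24] [289.  156.5] z.014 [0.4926 0.5352 0.014 ] z.028 [0.4911 0.5264 0.028 ] z.03 [0.4909 0.5251 0.03  ]
dark [296 177  14  15 127] [302.4 184.4] z.014 [0.5082 0.4224 0.014 ] z.028 [0.5065 0.4148 0.028 ] z.03 [0.5063 0.4137 0.03  ]
lever cloud 264 [0.452 0.398 0.008] [0.531 0.531 0.042]
```

```bash
cat >> meas.py <<'E'
def rect(p,cx,cy,z,half=.06,N=480):
    # orthophoto at height z: image right = +y decreasing?  here u->-y, v->-x (like top cam)
    s=2*half/N
    j,i=np.meshgrid(np.arange(N),np.arange(N))
    Y=cy+half-j*s; X=cx+half-i*s
    P=np.stack([X,Y,np.full_like(X,z)],-1)
    c=P@p["world_to_cam"][:3,:3].T+p["world_to_cam"][:3,3]
    return cv2.remap(p["color"],(c[...,0]/c[...,2]*f(p)+p["cx"]).astype(np.float32),(c[...,1]/c[...,2]*f(p)+p["cy"]).astype(np.float32),cv2.INTER_CUBIC)
E
python3 - <<'E'
from meas import *
out=[]
for n in("top","side"):
    p=snap(n)
    a=rect(p,.4325,.3255,.060); N=480
    def px(x,y): return int((.3255+.06-y)/.12*N),int((.4325+.06-x)/.12*N)
    a=a.copy()
    cv2.circle(a,px(.4325,.3255),int(.044/.12*N),(255,0,255),1); cv2.circle(a,px(.4325,.3255),int(.022/.12*N),(0,255,0),1)
    b=rect(p,.4325,.3255,.104,half=.03).copy(); 
    cv2.circle(b,(240,240),int(.0109/.06*480),(0,255,0),1)
    out.append(np.vstack([a,b]))
o=np.hstack(out); cv2.imwrite("pics/rect1.png",cv2.resize(o,(600,600))[:,:,::-1])
E
```

```text
(no output)
```

View pics/rect1.png

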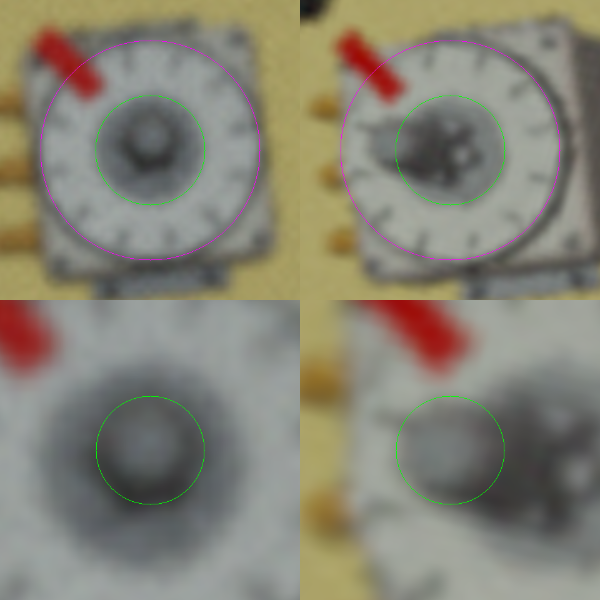

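The rectified views, with an overlay at (0.4325, 0.3255), match the ring and nose within about 1 mm in both cameras. Next: the splines and the lever.

```bash
python3 - <<'E'
from meas import *
out=[]
hx,hy,z=.507,.4195,.028
for n in("top","side"):
    p=snap(n)
    b=rect(p,.4325,.3255,.078,half=.03).copy(); cv2.circle(b,(240,240),int(.0145/.06*480),(0,255,0),1)
    a=rect(p,.500,.47,.028,half=.075).copy()
    # lever at z .028 (hub top plane)
    def px(x,y): return int((.47+.075-y)/.15*480),int((.5+.075-x)/.15*480)
    hub=np.array([.508,.4225]); kn=np.array([.4917,.5255]); d=kn-hub; print(np.linalg.norm(d)); d/=np.linalg.norm(d); ang=np.arctan2(d[1],d[0]); print(np.degrees(ang))
    k=[px(*(hub+.02425*np.array([np.cos(ang+np.radians(60*i)),np.sin(ang+np.radians(60*i))]))) for i in range(6)]
    cv2.polylines(a,[np.array(k)],True,(255,0,255),1); cv2.circle(a,px(*(hub+.104*d)),int(.009/.15*480),(255,0,255),1)
    out.append(np.vstack([a,b]))
o=np.hstack(out); cv2.imwrite("pics/rect2.png",cv2.resize(o,(600,600))[:,:,::-1])
E
```

```text
0.104281781726244
98.99262115302444
0.104281781726244
98.99262115302444
```

View pics/rect2.png

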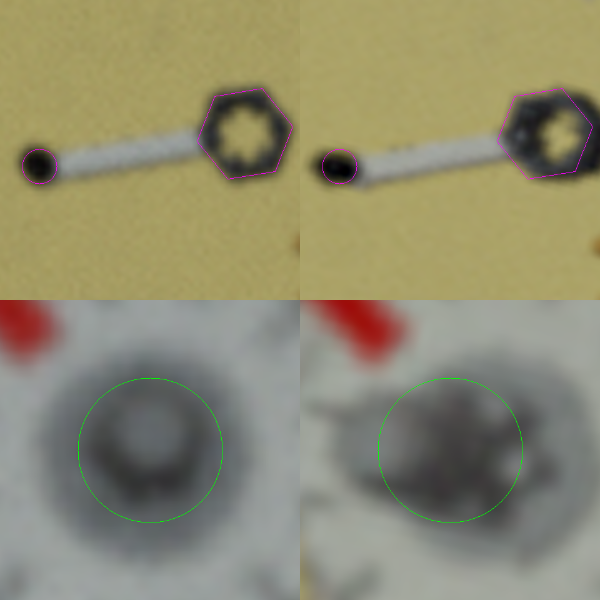

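Estimates: valve axis (0.4325, 0.3255), mark at about 43.6°, lever hub (0.508, 0.4225), lever yaw 99°. I'll turn the tool to yaw 99° and narrow the jaws to 6 cm.

```bash
python3 -m pendant '[[[6,0,0,0,0.119],[6,0,0,0,0.119],[6,0,0,0,0.119],[6,0,0,0,0.119],[6,0,0,0,0.119],[6,0,0,0,0.119],[6,0,0,0,0.119],[6,0,0,0,0.119],[6,0,0,0,0]]]'
```

```text
time_s: 1.95
eef_pos: [0.2577, 0.514, 0.2194]
tool_rot: [-180.0, 0.0, 96.2]
contact_force: [-0.2, 0.1, 0.3]
finger_gap: 0.639
```

```bash
python3 -m pendant '[[[6,0,0,0,-0.049],[6,0,0,0,0],[6,-1.62,2.91,0,0],[6,-1.62,2.91,0,0],[6,-1.62,2.91,0,0],[6,-1.62,2.91,0,0],[6,-1.62,2.91,0,0],[6,-1.62,2.91,0,0],[6,-1.62,2.91,0,0],[6,0,0,0,0],[6,0,0,0,0]]]'
```

```text
time_s: 2.87
eef_pos: [0.4857, 0.4346, 0.2187]
tool_rot: [-180.0, -0.1, 100.5]
contact_force: [0.1, -0.2, -0.5]
finger_gap: 0.638
```

```bash
python3 -m pendant '[[[6,-0.8,1.0,2,0.013],[6,-0.8,0.97,3,0.013],[6,0,0,3,0],[6,0,0,3,0],[6,0,0,1.5,0],[6,0,0,0,0],[6,0,0,0,0]]]'
python3 - <<'E'
from h import *
s=manip.read_state(); print(s["eef_pos"],s["tool_rot"])
for n,c in(("top",(225,145,180,130)),("side",(240,100,130,145))):
    p=snap(n); save(p,n+"1.png",c,4); print(np.subtract(proj(p,s["eef_pos"]+[0,0,-.014]),c[:2])*4)
E
```

```text
time_s: 3.45
eef_pos: [0.5057, 0.4267, 0.0926]
tool_rot: [179.8, -0.3, 99.5]
contact_force: [-0.7, 0.4, 0.4]
finger_gap: 0.64
[0.50566375 0.42667003 0.09264555] [179.7578133   -0.30488208  99.47312611]
[244.06002619 266.3410739 ]
[243.07336202 292.42146773]
```

View pics/top1.png

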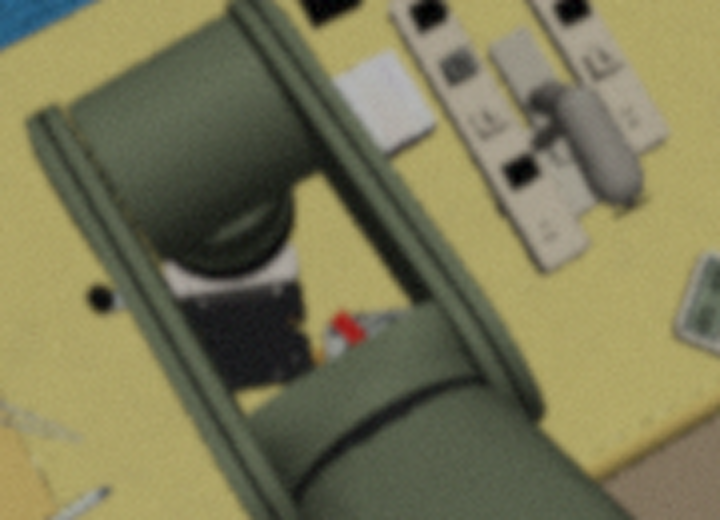

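View pics/side1.png

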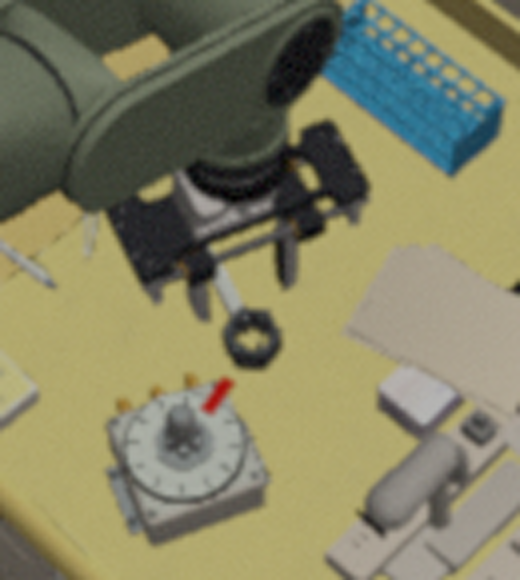

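The fingertip midpoint shows at crop (244,295) against a projection of (243,292), so the calibration is good. I'll go down around the hub.

```bash
python3 -m pendant '[[[6,-0.25,0.1,1,0.008],[6,-0.2,0.06,2,0],[6,0,0,2,0],[6,0,0,1,0],[6,0,0,0.6,0],[6,0,0,0.3,0],[6,0,0,0,0],[6,0,0,0,0]]]'
```

```text
time_s: 4.22
eef_pos: [0.5169, 0.4294, 0.0339]
tool_rot: [178.4, -0.9, 99.1]
contact_force: [0.1, 0.3, -0.3]
finger_gap: 0.641
```

```bash
python3 -m pendant '[[[6,0,0,0,0],[6,0,0,0,0]]]'; python3 - <<'E'
from h import *
s=manip.read_state(); print(s)
p=snap("side"); save(p,"side2.png",(240,100,130,145),4)
E
```

```text
time_s: 4.38
eef_pos: [0.5179, 0.4301, 0.0356]
tool_rot: [178.3, -0.9, 99.1]
contact_force: [0.2, 0.2, -0.8]
finger_gap: 0.637
{'time_s': 4.3833, 'joint_pos': array([32.25997347, 32.88871922, 82.81975358,  0.20520803, 62.34252381,
       23.10990421]), 'dq': array([ 0.06053677, -0.53358981, -0.36371517, -0.07063351,  0.03579674,
        0.076481  ]), 'effort': array([-5.17020322e-03, -4.77982020e+01, -2.43122792e+01,  7.74564268e-02,
       -1.39014828e-01,  2.34328720e-03]), 'eef_pos': array([0.51793467, 0.43008358, 0.03562406]), 'tool_rot': array([178.27996722,  -0.93486746,  99.0719403 ]), 'contact_force': array([ 0.19778375,  0.23103274, -0.83912793]), 'ft_torque': array([-0.08705359,  0.02402187, -0.00965755]), 'finger_gap': 0.6373130533812863}
```

View pics/side2.png

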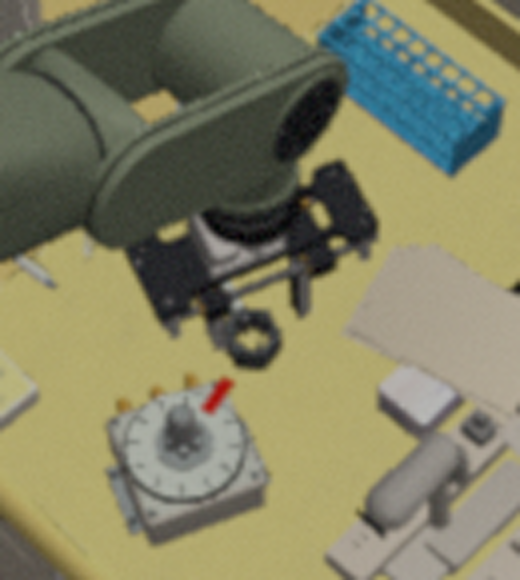

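```bash
for i in 1 2 3; do python3 -m pendant '[[[6,0,0,-1,0]]]'|tr '\n' ' '; echo; done;  for i in 1 2 3 ; do python3 -m pendant '[[[6,0,0,0,0]]]'|tr '\n' ' '; echo; done
```

```text
time_s: 4.52 eef_pos: [0.5164, 0.4291, 0.0442] tool_rot: [178.5, -0.9, 99.1] contact_force: [-1.3, 0.1, 0.2] finger_gap: 0.636 
time_s: 4.6 eef_pos: [0.5163, 0.4289, 0.0552] tool_rot: [178.5, -0.9, 99.1] contact_force: [0.3, 0.2, -0.1] finger_gap: 0.64 
time_s: 4.68 eef_pos: [0.516, 0.4287, 0.0664] tool_rot: [178.5, -0.9, 99.1] contact_force: [0.1, -0.3, 0.6] finger_gap: 0.641 
time_s: 4.77 eef_pos: [0.518, 0.43, 0.0703] tool_rot: [178.1, -1.0, 99.1] contact_force: [0.2, 0.3, 0.9] finger_gap: 0.64 
time_s: 4.85 eef_pos: [0.5185, 0.4304, 0.0718] tool_rot: [178.0, -1.0, 99.1] contact_force: [-0.5, -0.3, -0.9] finger_gap: 0.64 
time_s: 4.93 eef_pos: [0.5191, 0.4308, 0.073] tool_rot: [177.9, -1.1, 99.1] contact_force: [-0.3, -0.2, 1.1] finger_gap: 0.64
```

```bash
q(){ python3 -c "
from h import *
s=manip.read_state(); print(s['time_s'],s['joint_pos'].round(3),s['eef_pos'].round(4),s['tool_rot'].round(2))"; }
q; for i in 1 2 3 4; do python3 -m pendant '[[[6,0,0,0,0]]]'>/dev/null; q; done
```

```text
4.9333 [32.257 30.129 82.044  0.2   65.491 23.111] [0.5191 0.4308 0.073 ] [177.92  -1.09  99.09]
5.0167 [32.258 30.104 82.044  0.204 65.491 23.111] [0.5192 0.4309 0.0733] [177.9   -1.1   99.09]
5.1 [32.258 30.105 82.051  0.2   65.489 23.112] [0.5191 0.4308 0.0732] [177.91  -1.09  99.09]
5.1833 [32.258 30.125 82.074  0.201 65.485 23.111] [0.5189 0.4306 0.0728] [177.94  -1.08  99.09]
5.2667 [32.255 30.153 82.093  0.201 65.488 23.114] [0.5186 0.4304 0.0723] [177.99  -1.06  99.08]
```

```bash
cat > q.sh <<'E'
python3 -c "
from h import *
s=manip.read_state(); print(s['time_s'],s['joint_pos'].round(2),s['eef_pos'].round(4),s['tool_rot'].round(2),s['contact_force'].round(1),round(float(s['finger_gap']),3))"
E
python3 -m pendant '[[[6,-0.6,-1.2,0,0]]]' >/dev/null; sh q.sh
for i in 1 2 3 4; do python3 -m pendant '[[[6,0,0,0,0]]]'>/dev/null; sh q.sh; done
```

```text
5.35 [32.17 28.86 84.13  0.21 64.6  23.04] [0.5093 0.4235 0.0719] [177.85  -1.12  99.07] [ 0.4  0.5 -0.4] 0.638
5.4333 [32.18 28.83 84.34  0.21 64.66 23.04] [0.5072 0.4223 0.0706] [178.07  -1.03  99.07] [-0.2 -0.1 -0.5] 0.639
5.5167 [32.18 28.84 84.34  0.21 64.63 23.04] [0.5072 0.4223 0.0705] [178.07  -1.03  99.07] [0.5 0.6 0.2] 0.639
5.6 [32.18 28.88 84.33  0.21 64.64 23.04] [0.5072 0.4222 0.0701] [178.1   -1.02  99.07] [-0.7 -0.3  0.4] 0.636
5.6833 [32.18 28.92 84.29  0.21 64.63 23.04] [0.5075 0.4224 0.07  ] [178.09  -1.02  99.07] [-0.9 -0.4  0.2] 0.64
```

```bash

python3 -m pendant '[[[6,0,0,-3,0],[6,0,0,0,0],[6,0,0,0,0]]]' >/dev/null; sh q.sh
python3 -m pendant '[[[6,0,0,3,0]]]' >/dev/null; sh q.sh
for i in 1 2 ; do python3 -m pendant '[[[6,0,0,0,0]]]'>/dev/null; sh q.sh; done
```

```text
5.9333 [32.16 26.9  83.41  0.21 67.67 23.04] [0.5066 0.4217 0.0992] [178.22  -0.97  99.06] [-0.3  0.1 -0.3] 0.641
6.0167 [32.18 28.69 83.69  0.22 64.61 23.05] [0.5136 0.4264 0.0772] [177.31  -1.37  99.08] [1.3 1.9 0.5] 0.638
6.1 [32.17 29.01 84.02  0.21 64.59 23.04] [0.5098 0.4239 0.071 ] [177.89  -1.11  99.06] [-1.7 -1.2 -2. ] 0.634
6.1833 [32.18 29.02 83.92  0.22 64.58 23.05] [0.5107 0.4245 0.0716] [177.8   -1.15  99.06] [0.3 1.  0.8] 0.638
```

```bash

python3 -m pendant '[[[6,0,0,-4,0],[6,0,0,-4,0],[6,0,0,-4,0],[6,0,0,-4,0]]]' >/dev/null; sh q.sh
for i in 1 2 3; do python3 -m pendant '[[[6,0,0,0,0]]]'>/dev/null; sh q.sh; done
```

```text
6.5167 [32.11 20.21 77.59  0.19 81.69 23.06] [0.4976 0.4153 0.2208] [179.61  -0.38  99.03] [0.2 0.6 0.8] 0.64
6.6 [32.12 19.7  76.9   0.2  81.86 23.06] [0.5021 0.4183 0.2325] [178.66  -0.79  99.04] [1.2 1.6 1.9] 0.637
6.6833 [32.12 19.54 76.77  0.2  81.92 23.06] [0.5028 0.4188 0.2354] [178.45  -0.88  99.05] [-0.5 -0.5 -1.5] 0.639
6.7667 [32.12 19.42 76.65  0.21 81.91 23.06] [0.5038 0.4194 0.2378] [178.22  -0.98  99.05] [-0.2 -0.1  1.1] 0.639
```

```bash
cat > settle.sh <<'E'
python3 -c "
from h import *
for i in range($1): snap('side')
s=manip.read_state(); print(s['time_s'],s['joint_pos'].round(2),s['eef_pos'].round(4),s['tool_rot'].round(2),s['contact_force'].round(1),round(float(s['finger_gap']),3))"
E
sh settle.sh 2
python3 -m pendant '[[[6,0,0,-4,0],[6,0,0,-4,0],[6,0,0,-4,0]]]' >/dev/null; sh q.sh; sh settle.sh 2; sh settle.sh 2; sh settle.sh 2
```

```text
6.8667 [32.12 19.53 76.79  0.2  81.91 23.06] [0.5027 0.4188 0.2354] [178.45  -0.88  99.05] [-0.4 -0.3 -0.8] 0.638
7.1167 [32.07 17.07 68.25  0.19 95.25 23.07] [0.4925 0.4117 0.3368] [-1.794e+02  4.000e-02  9.903e+01] [ 0.4  0.6 -0.1] 0.643
7.2167 [32.08 16.72 67.59  0.2  95.12 23.07] [0.4965 0.4142 0.3465] [179.55  -0.41  99.03] [ 0.2 -0.3  0.7] 0.636
7.3167 [32.07 16.92 68.06  0.2  95.01 23.06] [0.4946 0.413  0.3401] [-179.93   -0.18   99.03] [ 0.5  0.4 -0.7] 0.636
7.4167 [32.07 17.02 68.26  0.2  95.01 23.06] [0.4936 0.4123 0.3372] [-1.7965e+02 -6.0000e-02  9.9020e+01] [-0.3 -0.2 -0.1] 0.635
```

Holding the last target during camera calls lets the arm settle and keeps the tool upright, so I'll step one row at a time with settling.

```bash

python3 -m pendant '[[[6,0,0,4,0]]]' >/dev/null;  sh settle.sh 4
python3 -m pendant '[[[6,0,0,4,0]]]' >/dev/null;  sh settle.sh 4
python3 -m pendant '[[[6,0,0,4,0]]]' >/dev/null;  sh settle.sh 4
python3 -m pendant '[[[6,0,0,4,0]]]' >/dev/null;  sh settle.sh 4
python3 -m pendant '[[[6,0,0,4,0]]]' >/dev/null;  sh settle.sh 6
```

```text
7.7 [32.08 17.86 72.01  0.19 90.88 23.06] [0.4917 0.4113 0.295 ] [-1.7923e+02  1.2000e-01  9.9020e+01] [-0.6  0.9  1.8] 0.638
7.9833 [32.09 18.89 74.99  0.2  86.93 23.06] [0.4914 0.4112 0.2578] [-1.7919e+02  1.3000e-01  9.9020e+01] [ 0.8 -0.1 -0.8] 0.641
8.2667 [32.1  20.24 77.72  0.2  82.79 23.06] [0.4914 0.4114 0.2195] [-1.7924e+02  1.1000e-01  9.9020e+01] [0.1 0.2 0.4] 0.639
8.55 [32.12 21.92 80.1   0.2  78.72 23.06] [0.4911 0.4114 0.1809] [-1.7925e+02  1.1000e-01  9.9020e+01] [ 0.6  0.4 -0.4] 0.641
8.9333 [32.13 23.86 82.03  0.21 74.63 23.05] [0.4919 0.4121 0.1436] [-1.7943e+02  2.0000e-02  9.9020e+01] [0.1 0.2 0.7] 0.637
```

```bash

python3 -m pendant '[[[6,0.8,1.75,2,0],[6,0,0,2,0]]]' >/dev/null;  sh settle.sh 5
python3 -m pendant '[[[6,0,0,3,0]]]' >/dev/null;  sh settle.sh 5
```

```text
9.35 [32.22 27.81 80.38  0.22 71.73 23.09] [0.5101 0.4248 0.112 ] [-180.     -0.23   99.06] [ 0.7 -0.3 -0.3] 0.633
9.6833 [32.23 29.64 81.38  0.23 68.84 23.09] [0.5103 0.4251 0.0832] [179.96  -0.25  99.06] [-0.1  0.3  0.3] 0.638
```

```bash

python3 -m pendant '[[[6,-0.22,-0.27,3.2,0]]]' >/dev/null;  sh settle.sh 5
python3 -c "
from h import *
p=snap('side'); save(p,'side3.png',(240,100,130,145),4)"
```

```text
10.0167 [32.16 31.44 82.75  0.24 65.61 23.  ] [0.5085 0.423  0.0525] [179.9   -0.28  99.06] [0.3 1.  0.7] 0.637
```

View pics/side3.png

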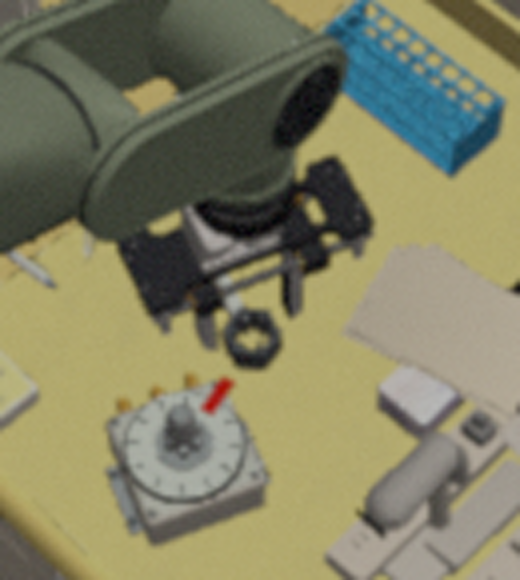

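The fingers straddle the hub: tips at crop (208,335) and (293,305), hub at (253,338). I'll descend and grip.

```bash

python3 -m pendant '[[[6,0,0,3.4,0]]]' >/dev/null;  sh settle.sh 6
python3 -c "
from h import *
p=snap('side'); save(p,'side4.png',(240,100,130,145),4)"
```

```text
10.45 [32.18 33.89 83.28  0.24 62.42 23.  ] [0.5101 0.4242 0.0208] [179.7   -0.36  99.07] [1.4 0.7 0.2] 0.637
```

View pics/side4.png

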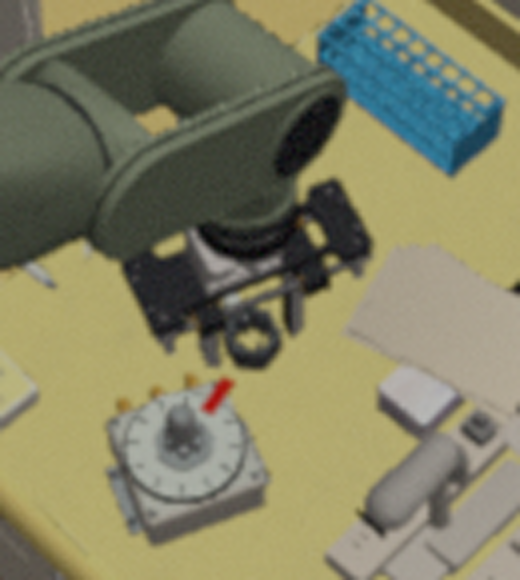

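```bash

python3 -m pendant '[[[6,-0.13,-0.24,0.2,0]]]' >/dev/null;  sh settle.sh 4
python3 -m pendant '[[[3,0,0,0,0]]]' >/dev/null;  sh settle.sh 4; sh settle.sh 4;sh settle.sh 4
```

```text
10.7833 [32.16 33.71 83.74  0.24 62.06 22.98] [0.5083 0.4228 0.0196] [179.63  -0.39  99.07] [0.  0.1 0.2] 0.641
11.0667 [32.15 33.7  83.72  0.23 62.04 22.98] [0.5086 0.4229 0.0198] [179.58  -0.4   99.07] [ 1.  -1.3  0. ] 0.444
11.2667 [32.15 33.7  83.72  0.23 62.04 22.98] [0.5087 0.4229 0.0198] [179.59  -0.4   99.06] [0.7 0.3 0.5] 0.442
11.4667 [32.15 33.7  83.72  0.23 62.04 22.98] [0.5086 0.4229 0.0198] [179.58  -0.4   99.07] [1.  0.2 0.9] 0.443
```

Gripped: the opening is 41.6 mm, which matches 42 mm across the flats. Lifting.

```bash

for i in 1 ; do python3 -m pendant '[[[3,0,0,-4,0]]]' >/dev/null;  sh settle.sh 5; done
python3 -m pendant '[[[3,0,0,-4,0]]]' >/dev/null;  sh settle.sh 5
python3 -m pendant '[[[3,0,0,-4,0]]]' >/dev/null;  sh settle.sh 5
python3 -m pendant '[[[3,0,0,-3,0]]]' >/dev/null;  sh settle.sh 5
python3 -c "
from h import *
p=snap('side'); save(p,'side5.png',(240,80,130,145),4)"
```

```text
11.8 [32.15 30.69 83.01  0.23 65.85 22.98] [0.5076 0.4222 0.0592] [179.67  -0.37  99.07] [-1.3 -0.2 -2.1] 0.444
12.1333 [32.13 28.03 81.95  0.23 69.76 22.99] [0.5062 0.4212 0.0974] [179.84  -0.3   99.07] [ 0.4 -0.1 -1.7] 0.445
12.4667 [32.12 25.67 80.49  0.22 73.73 22.99] [0.5052 0.4204 0.1355] [179.99  -0.24  99.07] [ 0.3 -0.4 -1.4] 0.445
12.8 [32.11 24.13 79.16  0.21 76.73 22.99] [0.5046 0.4198 0.1636] [-179.9    -0.19   99.07] [-0.6 -0.1 -1.5] 0.441
```

View pics/side5.png

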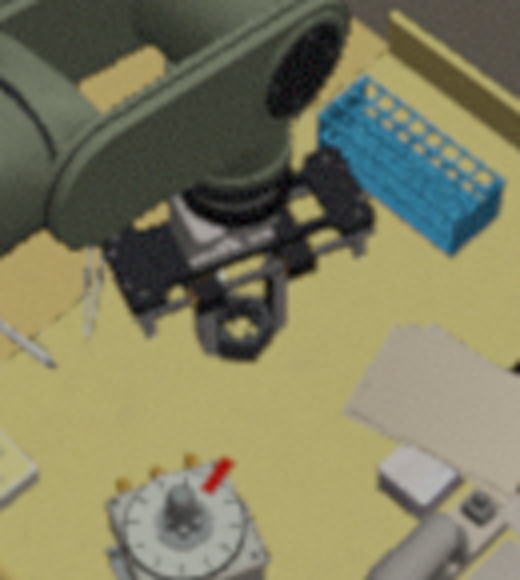

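```bash

python3 -m pendant '[[[3,-2.7,-2.87,0,0]]]' >/dev/null;  sh settle.sh 5
python3 -m pendant '[[[3,-2.7,-2.87,0,0]]]' >/dev/null;  sh settle.sh 5
python3 -m pendant '[[[3,-2.7,-2.87,0,0]]]' >/dev/null;  sh settle.sh 7
```

```text
13.1833 [30.83 19.76 85.32  0.22 75.06 21.72] [0.4798 0.3882 0.1623] [-1.798e+02 -1.500e-01  9.905e+01] [ 0.1  0.1 -1. ] 0.446
13.5167 [29.39 15.34 90.88  0.23 73.69 20.28] [0.4575 0.3581 0.1637] [179.99  -0.24  99.04] [-0.1 -0.1 -0.2] 0.444
13.95 [27.78 10.93 96.07  0.25 72.63 18.65] [0.4357 0.3285 0.1656] [179.73  -0.34  99.06] [-0.6 -0.5 -1.3] 0.444
```

```bash

python3 -m pendant '[[[3,-0.25,-0.37,2,0]]]' >/dev/null;  sh settle.sh 6
python3 - <<'E'
from meas import *
s=manip.read_state(); t=s["eef_pos"]
p=snap('side'); save(p,'side6.png',(240,120,130,145),4)
print(t, "bore bottom px",np.subtract(proj(p,t+[0,0,-.0198]),(240,120))*4,"nose top",np.subtract(proj(p,[.4325,.3255,.11]),(240,120))*4)
p=snap('top'); save(p,'top6.png',(240,165,160,120),4)
E
```

```text
14.3333 [27.68 11.71 97.6   0.25 70.23 18.52] [0.4334 0.3262 0.1464] [179.64  -0.37  99.07] [-0.4  0.4 -1.1] 0.442
[0.43344389 0.32622706 0.14643918] bore bottom px [178.98793058 319.35991765] nose top [179.27693849 331.09253992]
```

View pics/side6.png

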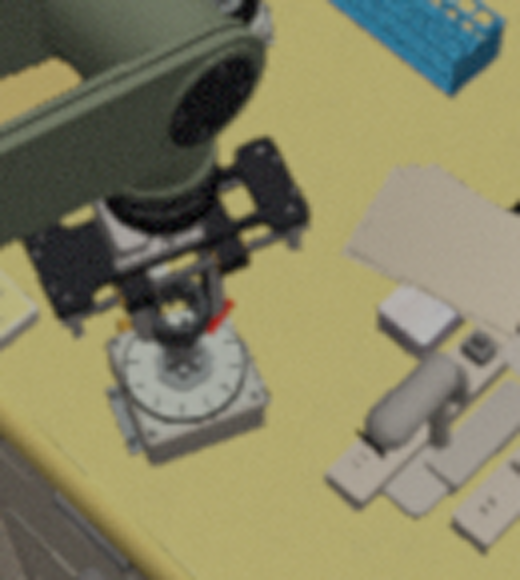

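View pics/top6.png

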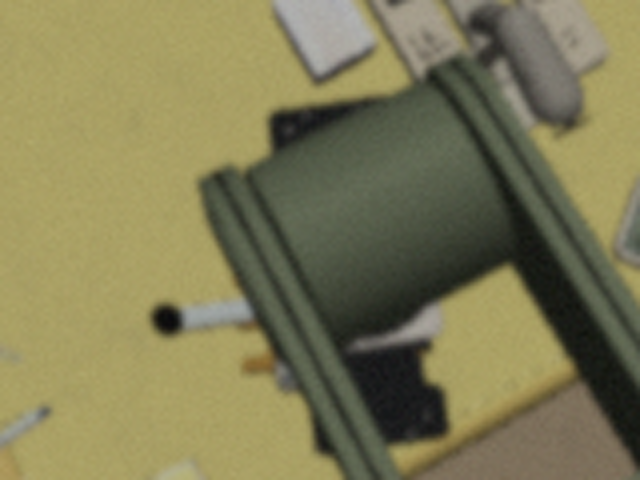

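The hub hangs just above the nose, in line with it. I'll lower it slowly and watch the forces.

```bash

python3 -m pendant '[[[3,-0.06,-0.1,1.4,0]]]' >/dev/null;  sh settle.sh 7
python3 -m pendant '[[[3,0,0,0.5,0]]]' >/dev/null;  sh settle.sh 5
python3 -m pendant '[[[3,0,0,0.4,0]]]' >/dev/null;  sh settle.sh 5
```

```text
14.8667 [27.65 12.48 98.4   0.25 68.59 18.5 ] [0.4329 0.3257 0.1331] [179.58  -0.39  99.07] [-0.5  0.4 -0.9] 0.444
15.2 [27.66 12.85 98.63  0.25 68.01 18.5 ] [0.4329 0.3257 0.128 ] [179.59  -0.39  99.07] [ 0.1 -0.1 -0.6] 0.443
15.5333 [27.66 13.15 98.81  0.26 67.55 18.5 ] [0.4328 0.3257 0.1239] [179.61  -0.38  99.06] [ 0.1 -0.1 -1.9] 0.448
```

```bash

python3 -m pendant '[[[3,0,0,0.4,0]]]' >/dev/null;  sh settle.sh 5
python3 -m pendant '[[[3,0,0,0.6,0]]]' >/dev/null;  sh settle.sh 5
python3 -m pendant '[[[3,0,0,0.6,0]]]' >/dev/null;  sh settle.sh 5
```

```text
15.8667 [27.65 13.45 98.98  0.24 67.09 18.49] [0.4329 0.3256 0.1198] [179.61  -0.37  99.06] [-0.2 -0.4 -1.7] 0.444
16.2 [27.65 13.92 99.23  0.24 66.38 18.49] [0.4329 0.3255 0.1136] [179.63  -0.35  99.06] [ 1.2  0.2 -2.1] 0.447
16.5333 [27.65 14.39 99.48  0.23 65.68 18.49] [0.4328 0.3254 0.1073] [179.65  -0.34  99.06] [ 2.1 -0.4 -2.2] 0.443
```

It's over the nose with low forces. Next, onto the spline tops.

```bash

python3 -m pendant '[[[3,0,0,0.6,0]]]' >/dev/null;  sh settle.sh 5
python3 -m pendant '[[[3,0,0,0.4,0]]]' >/dev/null;  sh settle.sh 5
```

```text
16.8667 [27.65 14.88 99.72  0.23 64.98 18.49] [0.4328 0.3254 0.1011] [179.66  -0.33  99.06] [ 1.4 -0.7 -2.7] 0.448
17.2 [27.65 15.2  99.86  0.23 64.51 18.49] [0.4329 0.3254 0.0971] [179.66  -0.33  99.06] [ 1.6 -0.5 -1.5] 0.446
```

```bash

python3 -m pendant '[[[3,0,0,0.2,0]]]' >/dev/null;  sh settle.sh 5
python3 -m pendant '[[[3,0,0,0.2,0]]]' >/dev/null;  sh settle.sh 5
```

```text
17.5333 [27.64 15.36 99.92  0.22 64.25 18.49] [0.4332 0.3255 0.0951] [179.62  -0.33  99.06] [ 2.1  0.3 -1.5] 0.445
17.8667 [27.64 15.53 99.99  0.21 64.   18.49] [0.4333 0.3254 0.0931] [179.61  -0.33  99.06] [ 2.9  0.6 -2. ] 0.444
```

No upward force at 5 mm below the spline tops, so it seems already aligned. Continuing down.

```bash

python3 -m pendant '[[[3,0,0,0.3,0]]]' >/dev/null;  sh settle.sh 4
python3 -m pendant '[[[3,0,0,0.3,0]]]' >/dev/null;  sh settle.sh 4
python3 -m pendant '[[[3,0,0,0.2,0]]]' >/dev/null;  sh settle.sh 4
python3 -m pendant '[[[3,0,0,0.15,0]]]' >/dev/null;  sh settle.sh 4
```

```text
18.15 [ 27.64  15.78 100.11   0.2   63.63  18.49] [0.4334 0.3254 0.0899] [179.6   -0.33  99.06] [ 3.1  0.2 -1.6] 0.443
18.4333 [ 27.64  16.05 100.22   0.2   63.25  18.49] [0.4334 0.3254 0.0867] [179.6   -0.32  99.07] [ 3.1 -1.2 -1.4] 0.448
18.7167 [ 27.64  16.22 100.28   0.2   63.01  18.48] [0.4335 0.3255 0.0846] [179.59  -0.32  99.07] [ 1.7 -1.2 -0.5] 0.44
19.0 [ 27.64  16.3  100.31   0.2   62.91  18.48] [0.4335 0.3255 0.0837] [179.6   -0.32  99.07] [ 0.6 -1.7  5.5] 0.444
```

It's home: contact at hub bottom of about 64 mm. Next I turn the lever and shaft from 99° towards about 43.6°.

```bash

for i in 1; do python3 -m pendant '[[[3,0,0,0,0.1]]]' >/dev/null;  sh settle.sh 4; done
python3 -m pendant '[[[3,0,0,0,0.1]]]' >/dev/null;  sh settle.sh 4
python3 -m pendant '[[[3,0,0,0,0.1]]]' >/dev/null;  sh settle.sh 4
```

```text
19.2833 [ 27.64  16.29 100.31   0.2   62.93  24.1 ] [0.4333 0.3254 0.0837] [179.65  -0.36  93.45] [ 0.7 -1.8  1.8] 0.445
19.5667 [ 27.64  16.29 100.32   0.21  62.94  29.67] [0.4332 0.3254 0.0837] [179.71  -0.38  87.88] [-0.3 -1.1  3.4] 0.445
19.85 [ 27.65  16.28 100.33   0.22  62.96  35.22] [0.433  0.3254 0.0837] [179.76  -0.41  82.33] [-0.9 -0.1  4. ] 0.444
```

```bash

python3 -m pendant '[[[3,0,0,0,0.12]]]' >/dev/null;  sh settle.sh 4
python3 -m pendant '[[[3,0,0,0,0.12]]]' >/dev/null;  sh settle.sh 4
python3 -m pendant '[[[3,0,0,0,0.12]]]' >/dev/null;  sh settle.sh 4
python3 -m pendant '[[[3,0,0,0,0.12]]]' >/dev/null;  sh settle.sh 4
python3 -m pendant '[[[3,0,0,0,0.12]]]' >/dev/null;  sh settle.sh 4
python3 - <<'E'
from h import *
for n,c in(("top",(240,165,160,120)),("side",(240,120,130,145))):
    p=snap(n); save(p,n+"7.png",c,4)
print(manip.read_state()["ft_torque"])
E
```

```text
20.1333 [ 27.65  16.28 100.33   0.23  62.98  41.89] [0.4329 0.3254 0.0837] [179.84  -0.43  75.65] [-0.7 -0.3  4.7] 0.443
20.4167 [ 27.65  16.28 100.33   0.25  63.    48.55] [0.4327 0.3254 0.0838] [179.91  -0.44  68.99] [-1.4 -0.2  4.1] 0.441
20.7 [ 27.65  16.27 100.33   0.27  63.02  55.2 ] [0.4325 0.3255 0.0838] [179.98  -0.44  62.33] [-1.  -1.1  4.1] 0.448
20.9833 [ 27.66  16.27 100.33   0.29  63.04  61.85] [0.4324 0.3256 0.0838] [-179.94   -0.44   55.68] [-2.3 -1.4  4.8] 0.441
21.2667 [ 27.66  16.27 100.33   0.31  63.05  68.5 ] [0.4322 0.3257 0.0838] [-179.87   -0.43   49.02] [-2.6  0.6  4.1] 0.447
[-0.18854239  0.43733687  0.05870405]
```

View pics/side7.png

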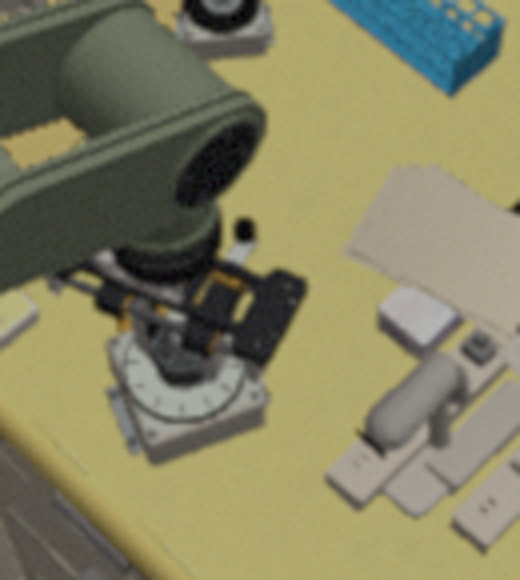

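View pics/top7.png

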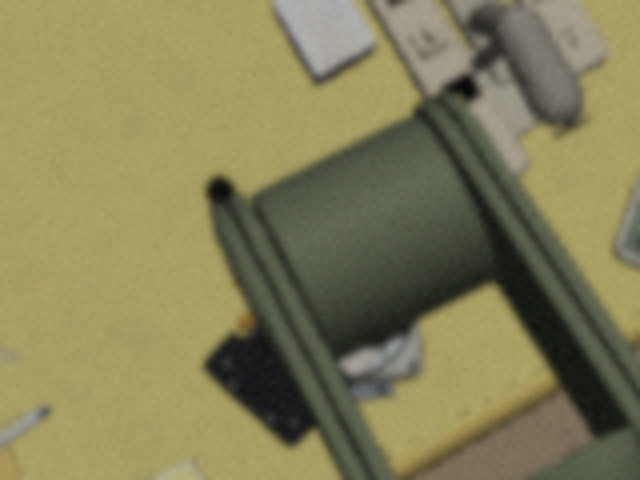

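```bash

python3 -m pendant '[[[3,0,0,0,0.098]]]' >/dev/null;  sh settle.sh 5
python3 - <<'E'
from meas import *
for n,c in(("side",(240,120,130,145)),("top",(240,165,160,120))):
    p=snap(n); 
    g=p["color"].max(2)
    k=np.array([.4325,.3255,.094+.011])
    print(n,"knob px pred",[proj(p,k+[.104*np.cos(a),.104*np.sin(a),0]) for a in [np.radians(43.6)]])
    W=cloud(p); x,y=map(int,proj(p,k+[.104*np.cos(.761),.104*np.sin(.761),0]))
    sub=g[y-10:y+11,x-10:x+11]; print(sub[::2,::2])
E
```

```text
21.7 [ 27.67  16.26 100.34   0.33  63.06  74.06] [0.4321 0.3258 0.0838] [-179.81   -0.41   43.46] [-2.3  0.2  4.3] 0.443
side knob px pred [(np.float64(303.7617267943107), np.float64(176.6835715150415))]
[[ 22  24  87 169 174 176 176 177 177 174 176]
 [ 34 100 168 176 178 177 176 176 175 175 174]
 [ 87 166 178 175 176 178 176 175 176 176 175]
 [ 85 146 177 176 176 177 177 177 178 174 172]
 [ 89 126 176 176 176 171 173 176 177 177 175]
 [ 56 112 178 177 144  65  89 171 176 176 177]
 [ 32 105 180 178 103  25  26 153 176 175 174]
 [ 17 111 177 176 115  14  26 149 175 175 177]
 [ 28 147 176 175 156 113 114 165 175 174 175]
 [ 73 166 174 156 168 172 146 173 177 175 175]
 [ 36  63  90 151 170 149 173 177 175 175 176]]
top knob px pred [(np.float64(297.2038876647413), np.float64(209.1186195233794))]
[[170 167 170 168 167 169 169 163 168 170 171]
 [168 170 170 168 169 169 167 170 171 168 168]
 [168 168 168 166 166 166 169 168 165 169 168]
 [168 167 165 168 160 133 146 165 170 167 165]
 [168 165 167 156  99  47  62 140 164 168 165]
 [168 169 167 147  51  15  24 113 166 169 162]
 [167 166 167 154  66  16  28 125 158 144 113]
 [168 167 169 160 116  40  59 126 110  84  78]
 [169 167 163 135  84  55  78  92  76  75  87]
 [171 171 151  84  72  53  70  86  64  65  87]
 [170 170 157  90  80  68  58  85  82  55  81]]
```

The knob sits where predicted in both views. Releasing and rising.

```bash

python3 -m pendant '[[[6.2,0,0,0,0]]]' >/dev/null;  sh settle.sh 8
python3 -m pendant '[[[6.2,0,0,-2.5,0]]]' >/dev/null;  sh settle.sh 5
python3 -m pendant '[[[6.2,0,0,-4,0]]]' >/dev/null;  sh settle.sh 5
python3 -m pendant '[[[6.2,0,0,-4,0],[6.2,0,0,-4,0]]]' >/dev/null;  sh settle.sh 3
```

```text
22.2833 [ 27.66  16.28 100.35   0.33  63.04  74.09] [0.4321 0.3257 0.0836] [-179.81   -0.4    43.42] [-0.3  0.3  0.1] 0.655
22.6167 [27.64 14.31 99.46  0.32 65.88 74.09] [0.4321 0.3255 0.1083] [-179.81   -0.41   43.42] [ 0.6 -0.5  1. ] 0.665
22.95 [27.62 11.48 97.74  0.3  70.48 74.1 ] [0.4316 0.325  0.1475] [-179.81   -0.37   43.42] [ 0.1  0.4 -0.7] 0.658
23.2667 [27.57  7.34 93.54  0.29 79.75 74.11] [0.4268 0.3219 0.2194] [-179.55    0.53   43.41] [ 0.2 -1.3 -0.5] 0.661
```

```bash

python3 -m pendant '[[[6.2,0,0,-3,0],[6.2,0.4,-3.5,0,0],[6.2,0.4,-3.5,0,0],[6.2,0.4,-3.5,0,0],[6.2,0.4,-3.5,0,0],[6.2,0.4,-3.5,0,0],[6.2,0.4,-3.5,0,0],[6.2,0.4,-3.5,0,0]]]'
python3 - <<'E'
from meas import *
out=[];o2=[]
ax=np.array([.4325,.3255])
for n,c in(("top",(240,165,160,120)),("side",(240,120,130,145))):
    p=snap(n); save(p,n+"8.png",c,4)
    a=rect(p,.46,.355,.105,half=.08).copy(); b=rect(p,.46,.355,.078,half=.08)
    out.append(np.vstack([a,b]))
    g=p["color"].max(2)
    X=np.array([ax[0]+.104*np.cos(.761),ax[1]+.104*np.sin(.761),.1])
    u,v=map(int,proj(p,X)); m=np.zeros_like(g); m[v-9:v+9,u-7:u+7]=g[v-9:v+9,u-7:u+7]<60
    nl,lab,st,ce=cv2.connectedComponentsWithStats(m)
    for i in range(1,nl):
        if st[i,4]>8:
            K=onz(p,*ce[i],.097); d=K[:2]-ax; print(n,st[i],ce[i].round(1),K.round(4),"r",np.linalg.norm(d).round(4),"ang",np.degrees(np.arctan2(d[1],d[0])).round(2))
o=np.hstack(out); cv2.imwrite("pics/rect8.png",cv2.resize(o,(600,600))[:,:,::-1])
E
```

```text
time_s: 23.93
eef_pos: [0.2724, 0.5151, 0.2292]
tool_rot: [-179.7, 2.5, 42.5]
contact_force: [0.4, 0.2, -0.1]
finger_gap: 0.66
top [295 208   5   6  24] [297. 210.] [0.5071 0.3981 0.097 ] r 0.104 ang 44.23
side [302 176   4   6  19] [303.5 178.4] [0.5065 0.3963 0.097 ] r 0.1025 ang 43.74
```

View pics/rect8.png

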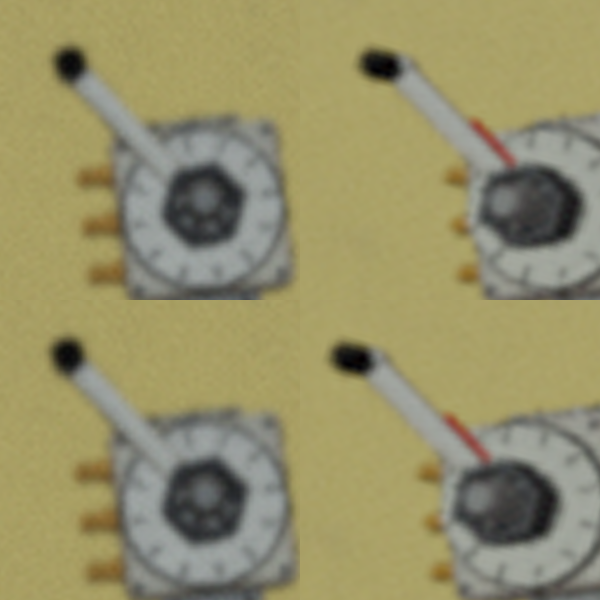

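View pics/top8.png

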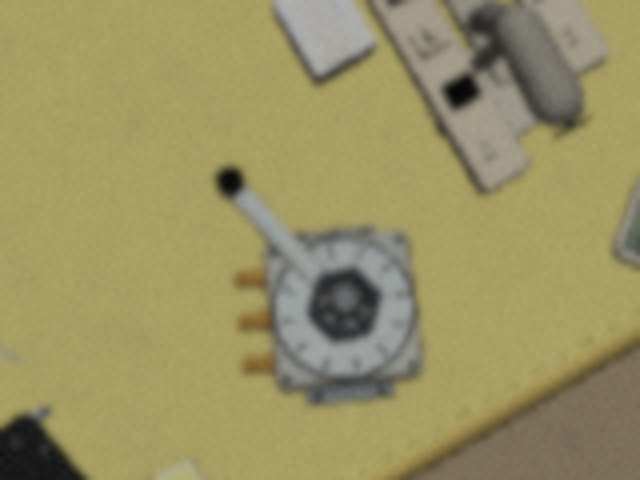

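View pics/side8.png

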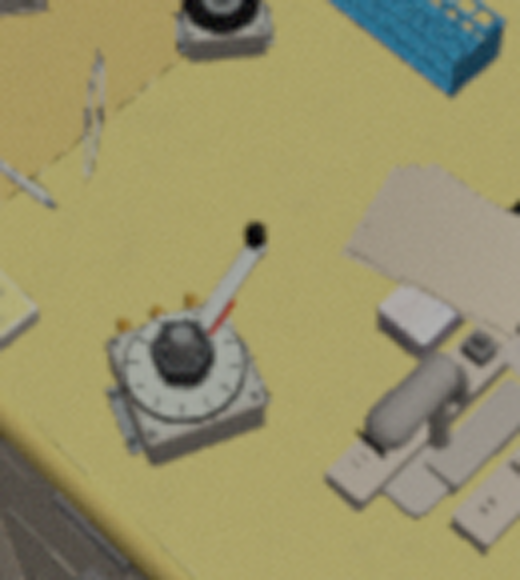

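```bash
python3 - <<'E'
from meas import *
for n,lv in(("top",(-.0)),("side",0)):
    p=snap(n); W=cloud(p)
    d=np.hypot(W[...,0]-.4325,W[...,1]-.3255)
    m=(d>.0125)&(d<.019)&(W[...,2]>.07); print(n,"hub top z",np.nanmedian(W[m][:,2]).round(4),np.nanpercentile(W[m][:,2],[10,90]).round(4),m.sum())
    a=np.radians(43.6)
    r=W[...,:2]-[.4325,.3255]; l=r@[np.cos(a),np.sin(a)]; t=r@[-np.sin(a),np.cos(a)]
    m=(l>.04)&(l<.085)&(abs(t)<.02)&(W[...,2]>.068)&(W[...,2]<.1); print("arm z",np.nanmedian(W[m][:,2]).round(4),"slope lat",np.degrees(np.arctan2(np.median(t[m]),np.median(l[m]))).round(2),m.sum())
    print("table",np.nanmedian(W[225:235,260:280,2]) if n=="top" else np.nanmedian(W[175:190,262:275,2]))
    for q in("timer","strip_box","swab_box"):
        x=nets.look_for(p,q); print(q,[(round(r["conf"],2),np.round(r["box"]).tolist()) for r in x[:1]])
print(manip.read_state()["time_s"])
E
```

```text
top hub top z 0.0907 [0.0762 0.0939] 98
arm z 0.0823 slope lat 1.27 102
table -0.002186209366460412
timer [(0.63, [392.0, 206.0, 29.0, 31.0])]
strip_box [(0.85, [306.0, 158.0, 29.0, 27.0])]
swab_box [(0.58, [416.0, 169.0, 31.0, 24.0])]
side hub top z 0.0905 [0.0834 0.0935] 57
arm z 0.0817 slope lat -0.22 67
table -0.002448123658266743
timer [(0.79, [313.0, 272.0, 24.0, 23.0])]
strip_box [(0.74, [337.0, 192.0, 18.0, 21.0])]
swab_box [(0.72, [356.0, 274.0, 32.0, 28.0])]
24.4333
```

```bash
python3 -c "
from cell import job
print(job.finish_job())"
```

```text
the job is handed in; nothing more can be done
None
```

The lever is on the larger valve, fully home on the shaft's collar, and points at the red mark. I let go of it and handed the job in at about 24 s. It went onto the splines without any turning, because they were already lined up. I then turned it with the shaft from 99° to 43.5° and moved the arm clear.

**Last checks:**
- **Height:** the hub's top measures about 92.5 mm above the worktop after correcting a 2 mm depth bias. Home is 92 mm; resting on the spline tops would be 106 mm.
- **Angle:** the mark lies at about 43.6°. The gripper let go at 43.4°, and the knob then measured 44.2° from the top camera and 43.7° from the side camera. The cameras disagree most on the arm itself (43.4° and 44.9°), so I trust the angle to about 1°. From above, the arm hides the mark completely.
- **Bystanders:** the timer and both cartons stayed in place. The network boxes match those from the start within a pixel or so, except in the side view. There, the strip carton's box shifted by 2–3 pixels, which I took as network scatter. The timer's first side box was a false hit on the valve, so only the top view compares it.

**Trouble on the way:** early moves tilted the tool by up to about 2°, so I backed off before gripping, got it upright again, and moved in single settled steps from there.

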